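# Shut the clamshell curing nest and index its table

## Task

The green clamshell nest with the glued wooden blank in it stands open on the index table. Close its upper half onto the lower half so that the edges meet all round and the catch has snapped, shifting the upper half along its loose hinge until the dowels go in, without forcing it. Then push the table round to its next position, counter-clockwise seen from above, and leave the nest shut, the table resting in its detent and the things around it where they are.

Things in the scene. Friction and masses are not known exactly. Their poses are not given: they have to be found in the camera images.
- table_centre (a point): Centre of the grey index table's top (disc 240 mm across, top 36 mm above the desk; its foot is fixed to the desk), on the turning axis; does not turn with the disc. Its x axis points from the tab side to the hinge side of the nest as it stands at the start.
- index_table (a joint): Angle of the disc in rad, 0 at the start, growing counter-clockwise seen from above. Six sprung detents 60 degrees (1.047 rad) apart: about 7 N at a peg leaves one, the resistance fades until half-way (0.52), beyond that the spring draws the table into the next. A sideways push of over 7 N on the nest can turn it too.
- push_peg (a point): Middle (half-way up) of one of six upright pegs on the disc, 12 mm thick (cap 14 mm), from 36 to 80 mm above the desk, on a circle of 108 mm radius, 60 degrees apart. At the start this one stands 30 degrees counter-clockwise of the tab direction, seen from above. Any peg will do.
- upper_shell (a joint): Opening of the upper half in rad: 0 (to -0.02) shut, about 1.7 open (just past upright; stop at 1.8). Short of upright it sinks slowly by its weight (0.3 kg). At about 0.16 it rests on the dowels' tips; with the dowels in it sinks to about 0.08 and rests on the sprung catch; about 8 N down near the front edge snaps it shut.
- hinge (a point): Middle of the hinge pin, 70 mm above the desk; x axis away from the tab side, y along the pin, z up; turns with the disc. The nest lies from 10 to 110 mm from the pin, 130 mm wide along it; lower half up to 70 mm above the desk, upper half 28 mm more when shut. The upper half slides along the pin, 8 mm either way, at 2 to 3 N.
- tab (a point): Middle of the red tab on the upper half's front edge: 30 mm wide along the pin, 12 mm thick, standing 30 mm out of the shell; 128 mm from the pin and, when shut, 14 mm above the parting plane. Axes of the upper half: x towards the hinge, y along the pin, z out of its top. A finger pressed on the tab's side can hold the half up: ease off and it drops.
- lid_top (a point): Point on the outer face of the upper half, on its middle line, 90 mm from the pin; the place to press. Axes as the tab; the outer face looks away from the robot while open. Two dowels (9 mm, round tips, 16 mm tall) on the lower half enter 12 mm slots; the lower half is clamped up to 6.5 mm either way of the pin's middle: not measured, to be felt for.
- tin: Round tin of wax, green lid, 64 mm across, 28 mm tall, origin at its underside; loose, leave alone.
- case: Small blue and yellow case, 70 x 40 x 15 mm, origin at its underside; loose, leave alone.

How it is judged:
By the outcome, as a careful person would: the job done as asked, in the order asked, and still so for the second after the job is handed in, with the robot touching nothing.
It also fails if it takes over 51 s, if anything falls off the work surface, if the arm or the gripper's body presses on something with over 40 N, if the wrist force passes 120 N, or if a joint passes its speed limit or range.

## Robot

A 6-joint arm with a two-finger parallel gripper is mounted at the origin on a cart in front of the work surface, level with it; the furniture and walls round the work are solid. World frame = base frame: x ahead of the robot, y to its left, z up, the work surface at z = 0. Lengths are in m, angles in rad, forces in N, time in s.
With the tool pointing down it reaches from about 0.325 to 0.85 m from the base axis. Payload 15.5 kg.
Tool frame: the origin (TCP) lies between the finger pads; the fingertips stand 19 mm ahead of it and the grasp point (between the pads) is the TCP; z points along the fingers, y is the line along which they close (so a half turn about z gives the same grasp; the last joint's range is limited). The gripper opens to 91 mm and grips with 3 to 60 N. Pads are 32 mm wide; open, the fingers measure 118 mm over their backs; the gripper's body (76 mm by 178 mm) begins 60 mm behind the grasp point.
Start: joints at [-0.096, 0.494, 1.345, -0, 1.302, -0.096], TCP at [0.625, 0, 0.233] pointing down, gripper open.
Joint ranges: [-2.91, 2.91], [-0.82, 2.16], [0.22, 2.67], [-1.22, 4.37], [0.12, 2.79], [-3.08, 3.08]. Speed limits (rad/s): [1.89, 1.89, 2.57, 3.01, 3.01, 3.01].

## Interface

Orientations are given as a unit quaternion [w, x, y, z].
In Python, from rig import sensors, optics, arm gives the robot as it stands.
- The arm moves only by the tool apply_moves, never from a script. Its argument "targets" is a list that holds one entry, the list of rows, each a list of 7 numbers: the shift along the world's x, y, z in m, then the turn, a rotation vector about the world's x, y, z in degrees, then the closure, from 0 (fully open) to 1 (shut). A call has 1 to 5 rows; each row shifts and turns the commanded pose from where the row before left it; what a row does not reach is not made up. A row lasts 1/8 s, in which the tool goes at most 62.5 mm and 10.7 degrees, less where a joint would pass 70% of its speed; a pose out of reach is approached as far as the arm can. A call with a gripper value outside its range is refused whole. The fingers move at their own pace and stop on an object; the grip force is fixed at half the most. Time passes only in rows, so rows that do not move let the fingers close. It gives the time, the measured TCP pose, the force, the opening and the grip force at its end, in the units of the state.
- sensors.read_state(): the state, without advancing time (a new reading comes with each control period).
- optics.get_image(name): name is "scene" or "side" or "wrist"; returns a dict with "image" (384x512x3 uint8, red, green, blue), "mtx" (3x3 intrinsics, pixels), "cam_to_world" (4x4, takes a point from camera to world coordinates). Camera axes: x right, y up, looking along -z (the intrinsics and any distortion apply to the point x, -y, -z); pixel columns grow to the right and rows downward; lengths in m; the calibration is good to about 2 mm. A picture is of the moment at which its call begins. There is no depth.
- arm.hand_in(): hands the job in; it is judged then, once.
Trained networks look in a picture, given as the dict that the camera call returned (one of the last four; its "shot" number tells which), for a name from the list of things; names that differ only in an ending like _2 or _b are one class to them, and where a whole thing is asked for, a point or a joint stands for the part that bears it (a point fixed in the world has none). Each returns a list of dicts, best first, with "p" (0 to 1); they miss things now and then, are a little off and sometimes report something else, mostly with a low value. They report only what shows in the picture. A call takes as long as a camera call.
- optics.trace(target, picture): "region" (384x512 bool, what is visible of it) and "bbox" ([left, top, right, bottom] in pixels, round what is visible of it).
- optics.place_of(target, picture): "location" ([column, row] in pixels: a listed point, or the origin of a listed thing).
The state is a dict: "t": time; "qpos": joint angles; "joint_velocities": joint speeds; "joint_efforts": joint torques, N m; "tool_pos": TCP position; "tcp_rot": TCP orientation; "force": force on the tool from outside, world axes, zero at the start; "torque": the same for the moment, N m; "gripper_width": finger opening in m; "finger_force": force on a finger pad.
Only numpy, scipy, OpenCV 4.12 (cv2) and the standard library are available. Lean on these libraries where they do the work, as an engineer would, in place of code of your own. Each camera call takes 0.05 s, during which the arm holds its last target. There are 200 camera calls.

## Working session

There is one attempt and no reset: what is moved stays moved. The work goes in short steps, Python scripts to look and compute and a tool call to move; the robot and the scene stay as the last step left them, time stands still between calls to the robot, and variables do not carry over. Pictures are saved under pics/ and viewed, at most 11 in all, crops included, and the job is handed in when it is done.

Besides the shell and the picture viewer there is one more tool, called as name([rows], argument=value, ...), one row to a line, values as JSON. apply_moves: Moves the arm, as the interface text tells. Its arguments: {"type":"object","properties":{"targets":{"type":"array"}},"required":["targets"]}

```bash
mkdir -p pics
cat > h.py <<'E'
import numpy as np, cv2
from rig import sensors, optics, arm
def ray(p,px):
    K=p["mtx"];M=np.array(p["cam_to_world"])
    d=np.linalg.inv(K)@np.array([px[0],px[1],1.]); d=M[:3,:3]@np.array([d[0],-d[1],-d[2]])
    return M[:3,3],d/np.linalg.norm(d)
def atz(p,px,z):
    o,d=ray(p,px); return o+d*(z-o[2])/d[2]
def tri(rs):
    A=sum(np.eye(3)-np.outer(d,d) for o,d in rs); b=sum((np.eye(3)-np.outer(d,d))@o for o,d in rs)
    return np.linalg.solve(A,b)
def save(p,n): cv2.imwrite("pics/"+n,p["image"][:,:,::-1])
np.set_printoptions(precision=4,suppress=True)
E
python3 - <<'E'
from h import *
P={n:optics.get_image(n) for n in("scene","side")}
for n in P: save(P[n],n+"0.png")
cv2.imwrite("pics/both.png",cv2.resize(np.hstack([P[n]["image"][:,:,::-1] for n in P]),(800,300)))
for t in ["table_centre","push_peg","hinge","tab","lid_top","tin","case"]:
    rs=[]
    for n in P:
        r=optics.place_of(t,P[n])
        for q in r[:2]: print(t,n,round(q["p"],2),np.round(q["location"]))
        if r: rs.append(ray(P[n],r[0]["location"]))
    if len(rs)==2:print("  tri",tri(rs))
    elif rs: print("  one")
s=sensors.read_state();print(s["t"],s["tool_pos"],s["tcp_rot"],s["force"])
E
```

```text
table_centre scene 0.74 [220. 226.]
table_centre side 0.79 [225. 203.]
table_centre side 0.36 [263. 154.]
  tri [0.5194 0.3374 0.0299]
push_peg scene 0.56 [250. 246.]
push_peg side 0.98 [181. 205.]
  tri [0.4108 0.3592 0.0558]
hinge scene 0.9 [220. 186.]
hinge side 0.91 [247. 193.]
  tri [0.5616 0.2912 0.0735]
tab scene 0.89 [223. 124.]
tab side 0.83 [262. 151.]
  tri [0.5827 0.259  0.1933]
lid_top scene 0.98 [226. 140.]
lid_top side 0.79 [260. 171.]
  tri [0.5784 0.2528 0.1518]
tin side 0.91 [304. 224.]
  one
case scene 0.86 [276. 171.]
case side 0.59 [304. 256.]
  tri [ 0.5871  0.0907 -0.0009]
0.8 [ 0.625 -0.     0.233] [0.     0.7071 0.7071 0.    ] [ 0.0902 -0.1728  0.5999]
```

View pics/both.png

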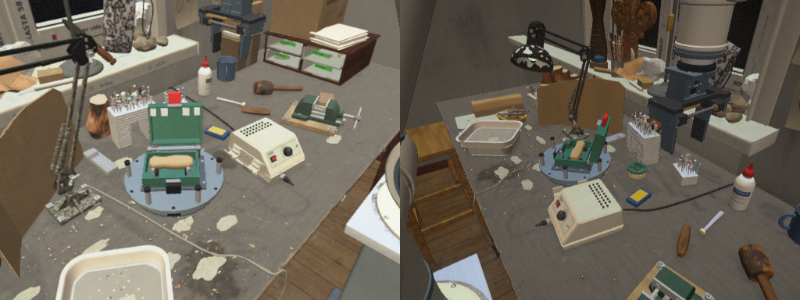

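The open nest is seen at about (175,145) in the left (scene) half and (590,140) in the right (side) half. The lid is upright with the red tab on top, the tin and post rack lie behind it and the power supply is nearby. Next I fit the pose.

```bash
cat > fit.py <<'E'
from h import *
from scipy.optimize import least_squares
def model(v,t,op):
    cx,cy,yaw,d,s=v; X=np.array([np.cos(yaw),np.sin(yaw),0]);Y=np.array([-X[1],X[0],0]);Z=np.array([0,0,1.])
    C=np.array([cx,cy,0.036])
    H=C+X*d+Z*.034
    def L(a,b): return H+(-X*np.cos(op)+Z*np.sin(op))*a+(X*np.sin(op)+Z*np.cos(op))*b+Y*s
    th=yaw+np.pi+np.pi/6
    return {"table_centre":C,"hinge":H,"push_peg":np.array([cx+.108*np.cos(th),cy+.108*np.sin(th),.058]),"tab":L(.128,.014),"lid_top":L(.09,.028)}[t]
def proj(p,X):
    c=np.linalg.inv(p["cam_to_world"])@np.append(X,1); u=p["mtx"]@np.array([c[0],-c[1],-c[2]]); return u[:2]/u[2]
E
python3 - <<'E'
from fit import *
P=[optics.get_image(n) for n in("scene","side")]
ob=[]
for p in P:
    for t in ["table_centre","push_peg","hinge","tab","lid_top"]:
        r=optics.place_of(t,p)
        if r: ob.append((p,t,np.array(r[0]["location"])))
f=lambda v:np.concatenate([proj(p,model(v,t,v[5] if 0 else 1.7))-l for p,t,l in ob]+[[(v[3]-.06)*300,(v[4])*500]])
r=least_squares(f,[.52,.337,-.8,.06,0],loss="soft_l1")
print(r.x,np.degrees(r.x[2]));print(np.round(r.fun[:-2].reshape(-1,2),1).tolist())
for t in ["table_centre","push_peg","hinge","tab","lid_top"]:print(t,model(r.x,t,1.7))
for p in P: print("cam",np.array(p["cam_to_world"])[:3,3])
q=P[1];t=optics.place_of("tin",q);
if t: print("tin",atz(q,t[0]["location"],0))
for p in P: im=p["image"]
a=P[0]["image"][100:280,130:330,::-1];b=P[1]["image"][130:280,130:330,::-1]
cv2.imwrite("pics/crop1.png",np.hstack([cv2.resize(a,(400,360)),cv2.resize(b,(400,300)) if 0 else np.vstack([cv2.resize(b,(400,300)),np.zeros((60,400,3),np.uint8)])]))
E
```

```text
[ 0.5105  0.3352 -0.8092  0.0672 -0.0012] -46.36606236414294
[[0.3, -2.2], [0.1, 0.1], [3.7, -0.4], [0.3, 0.7], [-27.8, -109.7], [-0.8, -2.2], [1.3, -0.7], [1.4, -0.2], [-3.1, 0.9], [-3.4, -2.3]]
table_centre [0.5105 0.3352 0.036 ]
push_peg [0.4068 0.3656 0.058 ]
hinge [0.5568 0.2866 0.07  ]
tab [0.5769 0.2638 0.1951]
lid_top [0.5831 0.2573 0.1556]
cam [0.043  0.7343 0.562 ]
cam [ 0.1594 -0.3575  0.5396]
```

View pics/crop1.png

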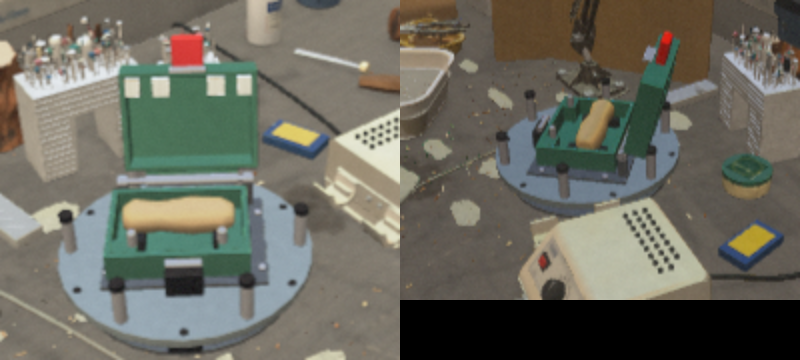

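The crops show the tab at about (187,50) left and (665,45) right, pegs around the disc, and the rack behind on the hinge side's left. I check the rack's position and height for clearance.

Run:
```python
from fit import *
p=optics.get_image("scene");q=optics.get_image("side")
for px in [(151,187),(185,176),(140,150)]: print("rack base scene",atz(p,px,0))
for px in [(310,222),(326,210),(295,180)]: print("rack base side",px,atz(q,px,0))
# post tops: assume near y
b=atz(p,(185,176),0)
for z in (.1,.12,.14,.16,.18): print(z,proj(p,np.append(b[:2],z)))
t=optics.place_of("tin",q); print([ (x["p"],atz(q,x["location"],0)) for x in t[:1]])
```

```text
rack base scene [0.7528 0.3324 0.    ]
rack base scene [0.7315 0.2519 0.    ]
rack base scene [0.909  0.2561 0.    ]
rack base side (310, 222) [0.6802 0.178  0.    ]
rack base side (326, 210) [0.7525 0.1953 0.    ]
rack base side (295, 180) [0.7881 0.3718 0.    ]
0.1 [180.4578 138.5637]
0.12 [179.4807 130.5106]
0.14 [178.4787 122.2521]
0.16 [177.4508 113.7801]
0.18 [176.3959 105.0864]
[(0.93, array([0.6723, 0.1925, 0.    ]))]
```

apply_moves([
  [[0,0.04,0.01,0,0,9,0.5],[0,0.04,0.01,0,0,9,0.5],[0,0.04,0.01,0,0,9,0.5],[0,0.03,0.01,0,0,9,0.5],[0,0.03,0,0,0,8,0.5]],
])

```text
t: 2.22
tool_pos: [0.6253, 0.1812, 0.2738]
tcp_rot: [0.001, 0.388, 0.922, 0.0]
force: [0.4, -0.9, -0.7]
gripper_width: 0.0463
finger_force: 0.0
```

Run:
```python
from fit import *
p=optics.get_image("wrist"); save(p,"w1.png"); print(np.array(p["cam_to_world"])[:3,3])
v=[.513,.336,-.809,.062,0]
for t in ["table_centre","push_peg","hinge","tab","lid_top"]:
    r=optics.place_of(t,p)
    if r: print(t,round(r[0]["p"],2),r[0]["location"],proj(p,model(v,t,1.7)))
    if r: print(atz(p,r[0]["location"],model(v,t,1.7)[2]), model(v,t,1.7))
```

```text
[0.5659 0.2424 0.4251]
table_centre 0.6 [275.2, 18.7] [278.3655  21.7986]
[0.5076 0.3356 0.036 ] [0.513 0.336 0.036]
hinge 0.66 [279.9, 70.5] [278.7571  70.8479]
[0.5565 0.2924 0.07  ] [0.5558 0.2911 0.07  ]
tab 0.76 [284.9, 107.8] [289.4375  91.6141]
[0.5832 0.2578 0.1951] [0.5768 0.2692 0.1951]
lid_top 0.79 [280.7, 113.9] [284.251  103.6762]
[0.5873 0.2536 0.1556] [0.583  0.2627 0.1556]
```

View pics/w1.png

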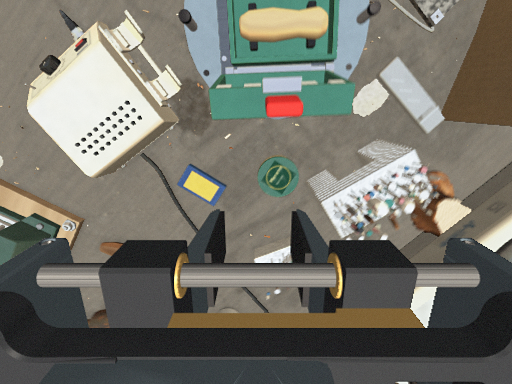

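The wrist view shows the open lid edge-on at rows 95–118, with the tab at (284,106), about 84 mm ahead of the fingers and 24 mm to their right. The path down behind the lid is clear.

apply_moves([
  [[0.008,0.008,-0.05,0,0,1,0.5],[0.008,0.008,-0.05,0,0,0,0.5],[-0.014,0.014,0,0,0,0,0.5],[-0.012,0.012,0,0,0,0,0.5],[-0.007,0.007,0,0,0,0,0.5]],
])

```text
t: 3.15
tool_pos: [0.6078, 0.2299, 0.1749]
tcp_rot: [0.001, 0.383, 0.924, 0.001]
force: [-0.4, 0.1, -0.7]
gripper_width: 0.0455
finger_force: 0.0
```

apply_moves([
  [[-0.007,0.007,0,0,0,0,0.5],[-0.007,0.007,0,0,0,0,0.5],[-0.007,0.007,0,0,0,0,0.5],[-0.007,0.007,0,0,0,0,0.5]],
])

```text
t: 3.65
tool_pos: [0.5796, 0.2574, 0.173]
tcp_rot: [0.0, 0.383, 0.924, 0.0]
force: [0.5, -0.7, 0.9]
gripper_width: 0.0456
finger_force: 0.9
```

apply_moves([
  [[-0.007,0.007,0,0,0,0,0.5],[-0.007,0.007,0,0,0,0,0.5],[-0.007,0.007,0,0,0,0,0.5]],
])

```text
t: 4.03
tool_pos: [0.5584, 0.2785, 0.1728]
tcp_rot: [-0.0, 0.383, 0.924, -0.0]
force: [-1.1, 0.3, -0.3]
gripper_width: 0.0456
finger_force: 0.2
```

Run:
```python
from fit import *
p=optics.get_image("side"); w=optics.get_image("wrist")
cv2.imwrite("pics/c2.png",np.hstack([cv2.resize(p["image"][110:260,140:340,::-1],(400,300)),cv2.resize(w["image"][:,:,::-1],(400,300))]))
```

```text
(no output)
```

View pics/c2.png

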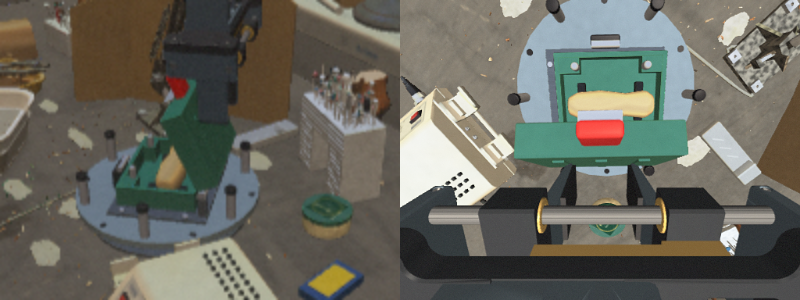

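The lid has passed upright and leans onto the tab side, with the tab at (600,133) in the wrist half. I lift clear and let it sink.

apply_moves([
  [[-0.004,0.004,0,0,0,0,0.5],[0,0,0.05,0,0,0,0.5],[0,0,0.05,0,0,0,0.5],[-0.02,0.02,0,0,0,0,0.5],[-0.03,0.03,0,0,0,0,0.5]],
])

```text
t: 4.75
tool_pos: [0.5052, 0.3321, 0.2735]
tcp_rot: [0.0, 0.384, 0.923, 0.0]
force: [-0.7, 0.7, -0.7]
gripper_width: 0.0455
finger_force: 0.0
```

```bash
cat > op.py <<'E'
from fit import *
def look(name,crop=None):
    P=[optics.get_image(n) for n in("scene","side","wrist")]
    ob=[]
    for p in P:
        for t in ["hinge","tab","lid_top"]:
            r=optics.place_of(t,p)
            if r and r[0]["p"]>.5: ob.append((p,t,np.array(r[0]["location"])))
    def f(v): return np.concatenate([proj(p,model([v[0],v[1],v[2],.06,v[4]],t,v[3]))-l for p,t,l in ob]+[[v[4]*100,(v[2]+.79)*100]])
    best=min((least_squares(f,[.512,.336,-.79,o,0],loss="soft_l1") for o in (.1,.6,1.2)),key=lambda r:r.cost)
    print("cx cy yaw op slide",best.x,"cost",best.cost)
    for (p,t,l),e in zip(ob,best.fun[:-2].reshape(-1,2)): print(t,p["shot"],np.round(l),np.round(e,1))
    cv2.imwrite("pics/"+name,np.hstack([cv2.resize(P[1]["image"][110:260,140:340,::-1],(400,300)),cv2.resize(P[2]["image"][:,:,::-1],(400,300))]))
    return P,best.x
if __name__=="__main__":
    import sys; look(sys.argv[1])
    s=sensors.read_state();print(s["t"],s["tool_pos"],s["force"])
E
python3 op.py c3.png
```

```text
cx cy yaw op slide [ 0.5135  0.3347 -0.7878  0.1534 -0.0082] cost 69.34104629917859
hinge 10 [222. 190.] [ 0.3 -0.7]
tab 10 [253. 248.] [-30.5 -31.1]
lid_top 10 [226. 198.] [-2.1  1.2]
hinge 11 [245. 193.] [0.1 0.8]
tab 11 [197. 179.] [-0.9  0.7]
lid_top 11 [213. 180.] [-1.5 -1.1]
hinge 12 [262. 213.] [0.3 4.4]
tab 12 [258. 132.] [-0.2 -0.9]
lid_top 12 [259. 166.] [-1.8  0.3]
5.35 [0.5053 0.3317 0.2728] [ 0.2433 -0.3393  0.0826]
```

Run:
```python
from fit import *
w=optics.get_image("wrist");cv2.imwrite("pics/w4.png",cv2.resize(w["image"][60:290,120:400,::-1],(700,575)))
v=[.5135,.3347,-.7878,.06,0]
for n in("tab","lid_top","hinge"): print(n,model(v,n,.16),(proj(w,model(v,n,.16))-[120,60])*2.5)
```

```text
tab [0.4683 0.3802 0.1042] [359.7312 171.2971]
lid_top [0.4963 0.352  0.112 ] [359.4142 257.3793]
hinge [0.5558 0.2922 0.07  ] [356.5628 386.3685]
```

View pics/w4.png

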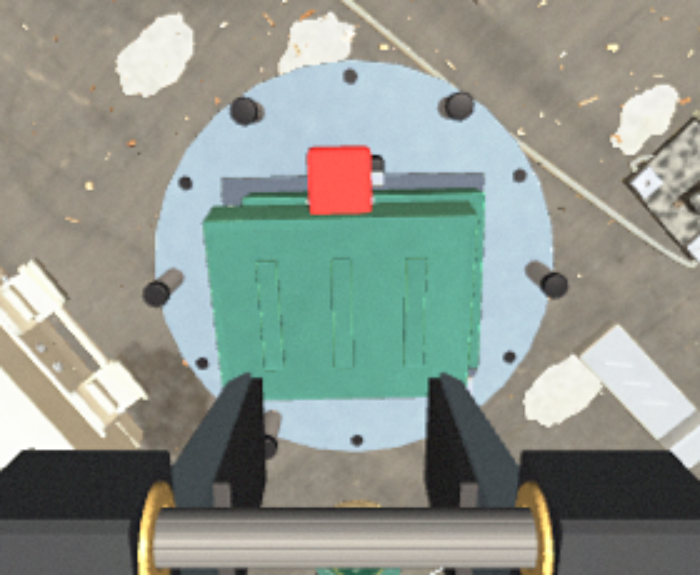

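The wrist view shows the lid resting on the dowel tips. It sits about 13 mm left of the lower half: lid edges at columns 205–475, lower half at 243–485. I straddle the tab at (340,180) and slide it right (+pin) by about 13 mm.

apply_moves([
  [[-0.021,0.021,0,0,0,0,0.58],[-0.02,0.02,-0.04,0,0,0,0.58],[0,0,-0.05,0,0,0,0.58],[0,0,-0.05,0,0,0,0.58],[0,0,-0.018,0,0,0,0.58]],
])

```text
t: 6.02
tool_pos: [0.4623, 0.3732, 0.1126]
tcp_rot: [-0.002, 0.383, 0.924, -0.001]
force: [-16.1, 14.5, 19.9]
gripper_width: 0.0382
finger_force: 12.3
```

apply_moves([
  [[0.002,0.002,0,0,0,0,0.58],[0.002,0.002,0,0,0,0,0.58],[0.0015,0.0015,0,0,0,0,0.58]],
])

```text
t: 6.4
tool_pos: [0.4683, 0.379, 0.1146]
tcp_rot: [-0.001, 0.383, 0.924, -0.0]
force: [-8.7, 5.1, 0.6]
gripper_width: 0.038
finger_force: 5.3
```

apply_moves([
  [[-0.004,0.004,0,0,0,0,0.58],[-0.002,0.002,0,0,0,0,0.58],[0.001,0.001,0,0,0,0,0.58]],
])

```text
t: 6.78
tool_pos: [0.4645, 0.3856, 0.115]
tcp_rot: [0.0, 0.383, 0.924, 0.0]
force: [-0.3, -0.3, -0.0]
gripper_width: 0.0383
finger_force: 0.0
```

Run:
```python
from fit import *
w=optics.get_image("wrist");p=optics.get_image("side")
r=optics.place_of("tab",p);print(r[:1])
cv2.imwrite("pics/w5.png",np.hstack([cv2.resize(w["image"][150:300,160:360,::-1],(500,375)),cv2.resize(p["image"][140:215,150:210,::-1],(300,375))]))
```

```text
[{'location': [196.3, 179.7], 'p': 0.76}]
```

View pics/w5.png

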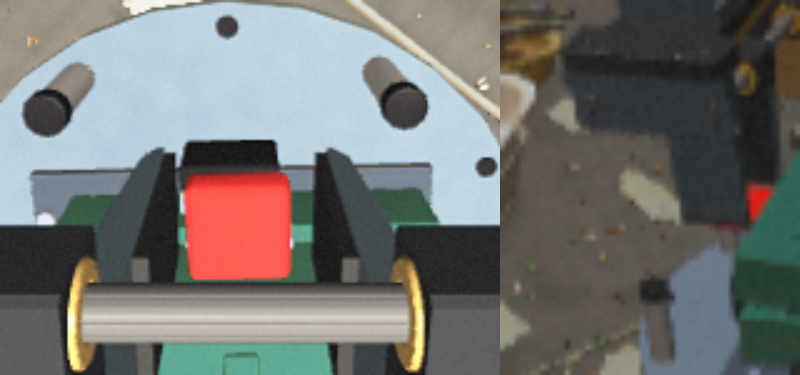

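The wrist crop shows the tab centred at column 239, while the lower half's edges at 62 and 438 centre on about 250. The lid therefore needs about 3.5 mm more to the right, after roughly 4 mm of finger play.

apply_moves([
  [[0.0015,0.0015,0,0,0,0,0.58],[0.0015,0.0015,0,0,0,0,0.58],[0.0008,0.0008,0,0,0,0,0.58],[0.0007,0.0007,0,0,0,0,0.58]],
])

```text
t: 7.42
tool_pos: [0.4686, 0.3897, 0.1148]
tcp_rot: [-0.0, 0.383, 0.924, -0.001]
force: [-4.7, -3.5, 2.8]
gripper_width: 0.0386
finger_force: 2.4
```

apply_moves([
  [[0.0004,0.0004,0,0,0,0,0.58],[0.0004,0.0004,0,0,0,0,0.58],[0,0,0,0,0,0,0.58]],
])

```text
t: 7.8
tool_pos: [0.4695, 0.3907, 0.1148]
tcp_rot: [-0.0, 0.383, 0.924, -0.0]
force: [-4.0, -3.0, 2.5]
gripper_width: 0.0388
finger_force: 2.5
```

apply_moves([
  [[-0.0015,-0.0015,0,0,0,0,0.58],[0,0,0,0,0,0,0.58],[0,0,0,0,0,0,0.58]],
])

```text
t: 8.18
tool_pos: [0.4686, 0.3895, 0.115]
tcp_rot: [0.0, 0.383, 0.924, 0.0]
force: [0.9, 0.0, -0.0]
gripper_width: 0.0382
finger_force: 0.0
```

```bash
cat > tabz.py <<'E'
from fit import *
P=[optics.get_image(n) for n in("scene","side","wrist")]
for p in P:
    for t in("tab","lid_top"):
        r=optics.place_of(t,p); print(t,[(x["location"],round(x["p"],2)) for x in r[:1]])
w=P[2]["image"].astype(int); m=(w[:,:,0]>170)&(w[:,:,1]<90); ys,xs=np.nonzero(m); print("red wrist",xs.min(),xs.max(),xs.mean(),np.median(ys),m.sum())
g=P[1]["image"].astype(int); m=(g[:,:,0]>140)&(g[:,:,1]<70); m[:,:150]=0;m[:,260:]=0;m[:140]=0;m[220:]=0; ys,xs=np.nonzero(m); print("red side",xs.mean() if len(xs) else 0,ys.min() if len(ys) else 0,ys.mean() if len(ys) else 0,len(xs))
s=sensors.read_state();print(s["t"],s["tool_pos"],s["force"])
E
python3 tabz.py
```

```text
tab [([215.7, 222.9], 0.78)]
lid_top [([215.8, 202.8], 0.67)]
tab [([196.4, 180.0], 0.71)]
lid_top [([210.4, 178.6], 0.67)]
tab [([250.4, 233.6], 0.72)]
lid_top [([251.3, 292.5], 0.86)]
red wrist 231 272 251.50715746421267 225.0 489
red side 201.83333333333334 177 178.66666666666666 18
8.625 [0.4683 0.3893 0.1149] [-0.7235  0.8438  0.146 ]
```

apply_moves([
  [[0.0015,0.0015,0,0,0,0,0.58],[0.0006,0.0006,0,0,0,0,0.58],[0.0004,0.0004,0,0,0,0,0.58],[-0.0012,-0.0012,0,0,0,0,0.58],[0,0,0,0,0,0,0.58]],
])

```text
t: 9.25
tool_pos: [0.4693, 0.3904, 0.1148]
tcp_rot: [-0.0, 0.383, 0.924, -0.0]
force: [-2.1, -2.1, 0.3]
gripper_width: 0.0381
finger_force: 1.8
```

```bash
python3 tabz.py
python3 - <<'E'
from fit import *
w=optics.get_image("wrist")
cv2.imwrite("pics/w6.png",cv2.resize(w["image"][150:350,130:380,::-1],(750,600),interpolation=cv2.INTER_CUBIC))
E
```

```text
tab [([215.0, 221.7], 0.86)]
lid_top [([216.0, 203.2], 0.81)]
tab [([197.9, 180.5], 0.6)]
lid_top [([211.3, 180.5], 0.76)]
tab [([251.1, 236.7], 0.86)]
lid_top [([251.9, 294.0], 0.72)]
red wrist 230 271 250.96932515337423 226.0 489
red side 202.0625 177 178.8125 16
9.7 [0.4694 0.3906 0.1148] [-3.3756 -1.862  -0.1394]
```

View pics/w6.png

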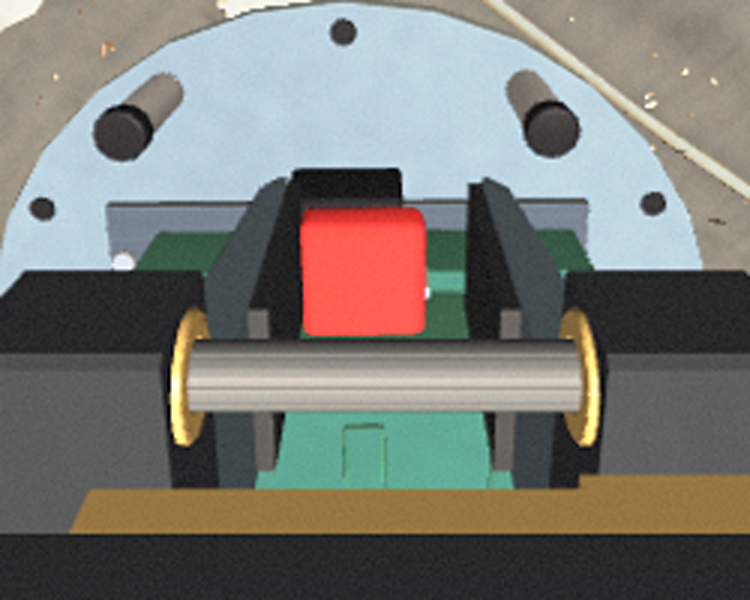

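The crop shows the tab centred 3.2 mm left of the tool axis (columns 302–427) and the lower half's centre about 3.5 mm left (155–578). They are aligned, but the finger still holds the tab, so I ease off.

apply_moves([
  [[-0.0025,-0.0025,0,0,0,0,0.58],[0,0,0,0,0,0,0.58],[0,0,0,0,0,0,0.58]],
])

```text
t: 10.12
tool_pos: [0.4675, 0.3883, 0.1151]
tcp_rot: [0.0, 0.383, 0.924, 0.0]
force: [0.0, 0.4, -0.4]
gripper_width: 0.0381
finger_force: 0.0
```

```bash
python3 tabz.py
```

```text
tab [([215.4, 223.6], 0.96)]
lid_top [([218.1, 203.1], 0.69)]
tab [([199.7, 178.8], 0.7)]
lid_top [([211.9, 180.6], 0.92)]
tab [([253.7, 234.8], 0.78)]
lid_top [([255.7, 292.2], 0.87)]
red wrist 233 274 253.45934959349594 225.0 492
red side 201.65 177 178.75 20
10.575 [0.4671 0.3881 0.1149] [-0.6677 -0.3236 -1.035 ]
```

apply_moves([
  [[0.0015,0.0015,0,0,0,0,0.58],[0.0012,0.0012,0,0,0,0,0.58],[0.0009,0.0009,0,0,0,0,0.58],[0,0,0,0,0,0,0.58]],
])

```text
t: 11.08
tool_pos: [0.4698, 0.3911, 0.1147]
tcp_rot: [-0.001, 0.383, 0.924, -0.001]
force: [-5.5, -4.5, 3.7]
gripper_width: 0.0383
finger_force: 3.5
```

apply_moves([
  [[-0.002,-0.002,0,0,0,0,0.58],[-0.0015,-0.0015,0,0,0,0,0.58],[0,0,0,0,0,0,0.58],[0,0,0,0,0,0,0.58]],
])

```text
t: 11.58
tool_pos: [0.4673, 0.3883, 0.115]
tcp_rot: [0.0, 0.383, 0.924, 0.0]
force: [-0.6, 0.4, -0.1]
gripper_width: 0.0384
finger_force: 0.0
```

```bash
python3 tabz.py
```

```text
tab [([215.5, 223.3], 0.91)]
lid_top [([218.6, 200.9], 0.9)]
tab [([197.2, 180.7], 0.61)]
lid_top [([210.5, 179.6], 0.74)]
tab [([258.2, 235.6], 0.87)]
lid_top [([257.4, 289.6], 0.77)]
red wrist 235 276 255.1549295774648 226.0 497
red side 201.57142857142858 176 178.61904761904762 21
12.025 [0.4672 0.3882 0.1149] [-0.3073 -0.1425  0.2163]
```

```bash
cat > edge.py <<'E'
from fit import *
w=optics.get_image("wrist");im=w["image"].astype(int)
print("cx",w["mtx"][0][2])
big=cv2.resize(w["image"][205:260,160:350,::-1],(790,229),interpolation=cv2.INTER_CUBIC)
for r in (228,232,236,238):
    g=(im[r,:,1]-im[r,:,0]>12)&(im[r,:,1]-im[r,:,2]>8); xs=np.nonzero(g)[0]; xs=xs[(xs>150)&(xs<360)]
    runs=np.split(xs,np.nonzero(np.diff(xs)>2)[0]+1); print(r,[(int(a[0]),int(a[-1])) for a in runs if len(a)>2])
for r in (222,228,232,236): 
    g=(im[r,:,0]>150)&(im[r,:,1]<110); xs=np.nonzero(g)[0]; print("red",r,xs.min(),xs.max()) if len(xs) else 0
import sys
cv2.imwrite("pics/"+sys.argv[1],big)
E
python3 edge.py e1.png
```

```text
cx 257.7094053441924
228 [(186, 206), (278, 285), (309, 325)]
232 [(183, 204), (277, 285), (312, 327)]
236 [(181, 201), (231, 233), (277, 285), (314, 329)]
238 [(180, 200), (231, 233), (277, 284), (316, 330)]
red 222 236 275
red 228 235 276
red 232 235 276
red 236 235 276
```

View pics/e1.png

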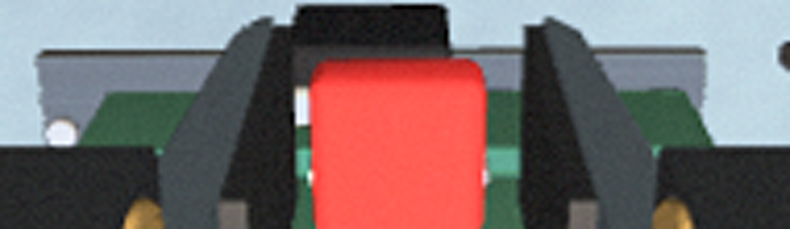

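The crop shows the tab at columns 312–486, nearly centred over the lower half (78–712), aligned within about 1 mm. I compute the actual opening from the scale and the views.

Run:
```python
from op import *
P=[optics.get_image(n) for n in("scene","side","wrist")]
ob=[]
for p in P:
    for t in("hinge","tab","lid_top"):
        r=optics.place_of(t,p)
        if r: ob.append((p,t,np.array(r[0]["location"])))
print("fx",P[2]["mtx"][0][0],np.array(P[2]["cam_to_world"]))
for op_ in (0,.04,.08,.12,.16,.2):
    f=lambda v:np.concatenate([proj(p,model([v[0],v[1],-.785,.06,v[2]],t,op_))-l for p,t,l in ob]+[[v[2]*300,(v[0]-.5135)*300,(v[1]-.3347)*300]])
    r=least_squares(f,[.5135,.3347,0.],loss="soft_l1");print(op_,round(r.cost,1),r.x)
w=P[2]
for o in (0,.08,.16):
    v=[.5135,.3347,-.785,.06,.005]
    T=model(v,"tab",o);Y=np.array([.707,.707,0]);T=T+[0,0,.006]
    print(o,np.linalg.norm(proj(w,T+Y*.015)-proj(w,T-Y*.015)),proj(w,T))
d=P[1]["image"];m=np.hstack([cv2.resize(P[1]["image"][150:230,160:280,::-1],(480,320),interpolation=cv2.INTER_CUBIC),cv2.resize(P[0]["image"][170:250,180:260,::-1],(320,320),interpolation=cv2.INTER_CUBIC)]);cv2.imwrite("pics/s7.png",m)
```

```text
fx 264.6665295974557 [[ 0.7073 -0.6746 -0.2112  0.4074]
 [ 0.7069  0.6754  0.21    0.4487]
 [ 0.001  -0.2979  0.9546  0.2663]
 [ 0.      0.      0.      1.    ]]
0 16.7 [0.5186 0.3305 0.0051]
0.04 11.6 [0.5164 0.3328 0.0049]
0.08 11.9 [0.5138 0.3352 0.005 ]
0.12 17.3 [0.5111 0.3379 0.0049]
0.16 27.1 [0.5083 0.3406 0.005 ]
0.2 38.7 [0.5053 0.3434 0.0051]
0 40.835102051369894 [256.726  231.7344]
0.08 42.878975459048554 [256.693  240.2786]
0.16 45.038704385906506 [256.6596 250.6803]
```

View pics/s7.png

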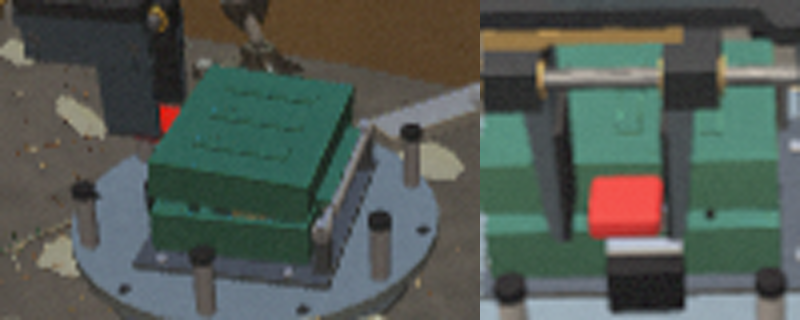

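The views and the tab's pixel width show the opening is already about 0.07: the dowels went in and the lid rests on the catch. Next I press at lid_top.

apply_moves([
  [[0,0,0.045,0,0,0,0.58],[0.014,-0.014,0,0,0,0,0.9],[0.014,-0.014,0,0,0,0,1],[0,0,-0.02,0,0,0,1],[0,0,-0.01,0,0,0,1]],
])

```text
t: 13.3
tool_pos: [0.4951, 0.3589, 0.1281]
tcp_rot: [-0.001, 0.383, 0.924, -0.001]
force: [-0.0, -0.7, -0.4]
gripper_width: 0.0016
finger_force: 0.0
```

apply_moves([
  [[0,0,-0.003,0,0,0,1],[0,0,-0.003,0,0,0,1],[0,0,-0.002,0,0,0,1],[0,0,-0.002,0,0,0,1]],
])

```text
t: 13.8
tool_pos: [0.4954, 0.3609, 0.121]
tcp_rot: [0.0, 0.383, 0.924, 0.001]
force: [-3.7, 2.2, 6.1]
gripper_width: 0.0002
finger_force: 3.3
```

apply_moves([
  [[0,0,-0.001,0,0,0,1],[0,0,-0.001,0,0,0,1],[0,0,-0.001,0,0,0,1],[0,0,0,0,0,0,1]],
])

```text
t: 14.3
tool_pos: [0.4952, 0.3601, 0.1168]
tcp_rot: [-0.0, 0.383, 0.924, -0.0]
force: [-0.2, -0.2, -0.9]
gripper_width: 0.0002
finger_force: 0.0
```

apply_moves([
  [[0,0,-0.001,0,0,0,1],[0,0,-0.001,0,0,0,1],[0,0,0,0,0,0,1]],
])

```text
t: 14.68
tool_pos: [0.4951, 0.3603, 0.1149]
tcp_rot: [-0.0, 0.383, 0.924, 0.0]
force: [-1.1, 1.7, 3.1]
gripper_width: 0.0003
finger_force: 1.5
```

It snapped: the force fell from 6 N to 0 as the lid dropped, then contact returned. I press a little more to seat it, then lift.

apply_moves([
  [[0,0,-0.001,0,0,0,1],[0,0,-0.001,0,0,0,1],[0,0,0,0,0,0,1]],
])

```text
t: 15.05
tool_pos: [0.4952, 0.3608, 0.1136]
tcp_rot: [0.0, 0.383, 0.924, 0.001]
force: [-6.8, 2.5, 13.6]
gripper_width: 0.0002
finger_force: 6.7
```

apply_moves([
  [[0,0,0.04,0,0,0,1],[0,0,0.03,0,0,0,1],[0,0,0.02,0,0,0,1]],
])

```text
t: 15.42
tool_pos: [0.4956, 0.3602, 0.2043]
tcp_rot: [0.001, 0.383, 0.924, 0.0]
force: [0.1, 0.6, -0.2]
gripper_width: 0.0003
finger_force: 0.0
```

Run:
```python
from op import *
P,v=look("c8.png")
th=[optics.place_of("push_peg",p) for p in P]
print([[(np.round(x["location"]),round(x["p"],2)) for x in t[:2]] for t in th])
v=[.5135,.3347,-.785,.06,0]
for k in range(6):
    a=v[2]+np.pi+np.pi/6+k*np.pi/3; X=np.array([v[0]+.108*np.cos(a),v[1]+.108*np.sin(a),.08]);print(k,np.round(np.degrees(a)),X,[np.round(proj(p,X)) for p in P])
cv2.imwrite("pics/f9.png",np.hstack([cv2.resize(P[1]["image"][150:240,160:280,::-1],(400,300),interpolation=cv2.INTER_CUBIC),cv2.resize(P[2]["image"][:,:,::-1],(400,300))]))
```

```text
cx cy yaw op slide [ 0.5185  0.337  -0.7878 -0.0098 -0.0004] cost 5.384169675409749
hinge 33 [219. 189.] [0.1 0. ]
tab 33 [216. 228.] [-0.3 -1.1]
hinge 34 [248. 194.] [-2.  -0.9]
tab 34 [200. 183.] [-1.4  1.5]
lid_top 34 [211. 180.] [0.9 0.3]
tab 35 [254. 155.] [1. 1.]
lid_top 35 [256. 196.] [-0.7 -0.8]
[[(array([252., 253.]), 0.96)], [(array([179., 203.]), 0.63)], [(array([200., 131.]), 0.68)]]
0 165.0 [0.4092 0.3626 0.08  ] [array([251., 239.]), array([180., 196.]), array([198., 129.])]
1 225.0 [0.4372 0.2583 0.08  ] [array([279., 203.]), array([209., 212.]), array([155., 214.])]
2 285.0 [0.5415 0.2304 0.08  ] [array([249., 175.]), array([254., 204.]), array([208., 285.])]
3 345.0 [0.6178 0.3068 0.08  ] [array([195., 176.]), array([262., 181.]), array([296., 284.])]
4 405.0 [0.5898 0.4111 0.08  ] [array([161., 206.]), array([233., 169.]), array([347., 214.])]
5 465.0 [0.4855 0.439  0.08  ] [array([185., 240.]), array([195., 175.]), array([303., 129.])]
```

View pics/f9.png

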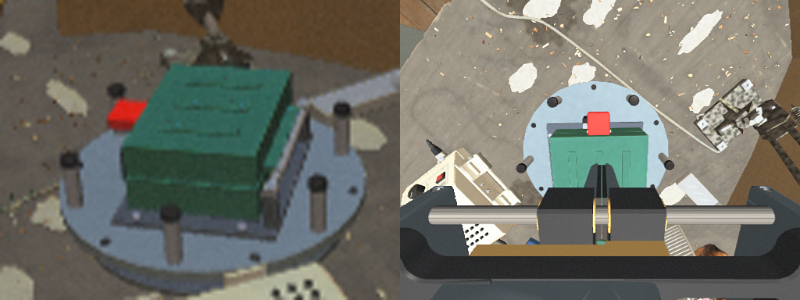

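The side half shows the lid shut with its edges meeting, and the wrist half shows the pegs clear. I push peg 0 (at 165°) round counter-clockwise.

apply_moves([
  [[-0.0145,0.0068,0,0,0,-10,1],[-0.0145,0.0068,0,0,0,-10,1],[-0.0145,0.0068,0,0,0,-10,1],[-0.0145,0.0068,0,0,0,-10,1],[-0.0142,0.0064,0,0,0,-10,1]],
])

```text
t: 16.8
tool_pos: [0.4226, 0.394, 0.2029]
tcp_rot: [-0.0, 0.739, 0.673, 0.0]
force: [0.4, 0.4, 0.1]
gripper_width: 0.0007
finger_force: 0.0
```

apply_moves([
  [[0,0,-0.05,0,0,0,1],[0,0,-0.05,0,0,0,1],[0,0,-0.035,0,0,0,1],[0,0,0,0,0,0,1]],
])

```text
t: 17.3
tool_pos: [0.4218, 0.3929, 0.066]
tcp_rot: [-0.0, 0.737, 0.676, -0.002]
force: [0.7, -0.3, -0.2]
gripper_width: 0.0005
finger_force: 0.0
```

apply_moves([
  [[-0.0038,-0.007,0,0,0,0,1],[-0.004,-0.0085,0,0,0,5,1],[-0.0033,-0.0088,0,0,0,5,1],[-0.0025,-0.0091,0,0,0,5,1]],
])

```text
t: 17.8
tool_pos: [0.4095, 0.3611, 0.0699]
tcp_rot: [-0.0, 0.642, 0.767, 0.002]
force: [-5.3, 7.1, -0.4]
gripper_width: 0.0003
finger_force: 3.8
```

apply_moves([
  [[-0.0017,-0.0093,0,0,0,5,1],[-0.001,-0.0093,0,0,0,5,1],[0,-0.0095,0,0,0,5,1]],
])

```text
t: 18.18
tool_pos: [0.4066, 0.3323, 0.0697]
tcp_rot: [0.0, 0.536, 0.844, 0.001]
force: [-4.6, 1.9, -0.6]
gripper_width: 0.0001
finger_force: 1.8
```

apply_moves([
  [[0,-0.0094,0,0,0,5,1],[0.001,-0.0093,0,0,0,5,1],[0.002,-0.0091,0,0,0,5,1],[0,0,0,0,0,0,1]],
])

```text
t: 18.68
tool_pos: [0.4104, 0.3043, 0.0695]
tcp_rot: [0.001, 0.423, 0.906, 0.001]
force: [-0.9, -0.0, 0.3]
gripper_width: 0.0004
finger_force: 0.0
```

Run:
```python
from h import *
P=[optics.get_image(n) for n in("scene","side")]
for t in("tab","push_peg","hinge","lid_top"):
    rr=[optics.place_of(t,p) for p in P]; print(t,[(np.round(r[0]["location"]),round(r[0]["p"],2)) for r in rr if r],tri([ray(p,r[0]["location"]) for p,r in zip(P,rr) if r]) if all(rr) else "")
s=sensors.read_state();print(s["t"],s["tool_pos"],s["force"])
```

```text
tab [(array([249., 219.]), 0.84), (array([199., 197.]), 0.93)] [0.4452 0.3299 0.081 ]
push_peg [(array([278., 220.]), 0.74), (array([207., 219.]), 0.64)] [0.4323 0.2691 0.0524]
hinge [(array([196., 198.]), 0.8), (array([240., 186.]), 0.67)] [0.5721 0.3433 0.067 ]
lid_top [(array([235., 206.]), 0.86), (array([209., 185.]), 0.68)] [0.4764 0.3349 0.0997]
19.175 [0.4097 0.3046 0.0679] [-0.6614  0.3703  0.1683]
```

apply_moves([
  [[-0.004,0.012,0,0,0,0,1],[-0.005,0,0.05,0,0,0,1],[-0.01,0,0.06,0,0,0,1],[0,0,0.05,0,0,0,1],[0,0,0.02,0,0,0,1]],
])

```text
t: 19.8
tool_pos: [0.391, 0.3177, 0.251]
tcp_rot: [0.001, 0.422, 0.906, 0.002]
force: [0.5, -0.4, -0.5]
gripper_width: 0.0004
finger_force: 0.0
```

```bash
cat > fin.py <<'E'
from fit import *
P=[optics.get_image(n) for n in("scene","side","wrist")]
ob=[]
for p in P:
    for t in("hinge","tab","lid_top","push_peg"):
        r=optics.place_of(t,p)
        if r and r[0]["p"]>.5: ob.append((p,t,np.array(r[0]["location"])))
f=lambda v:np.concatenate([proj(p,model([.514+v[3],.335+v[4],v[0],.06,v[1]],t,v[2]))-l for p,t,l in ob]+[v[3:]*500])
r=least_squares(f,[.26,0.,0.,0,0],loss="soft_l1");print("yaw",np.degrees(r.x[0]),"turn",np.degrees(r.x[0])+45,r.x,r.cost)
for (p,t,l),e in zip(ob,r.fun.reshape(-1,2)) : print(t,p["shot"],np.round(e,1))
s=sensors.read_state();print(s["t"],s["tool_pos"])
for n,p in zip("swx",P): save(p,"fin_%s.png"%n)
cv2.imwrite("pics/final.png",np.hstack([cv2.resize(P[0]["image"][150:270,150:310,::-1],(400,300),interpolation=cv2.INTER_CUBIC),cv2.resize(P[1]["image"][140:260,140:300,::-1],(400,300),interpolation=cv2.INTER_CUBIC)]))
E
python3 fin.py
```

```text
yaw 18.254345727275787 turn 63.25434572727579 [ 0.3186  0.0107 -0.0024 -0.0002 -0.0007] 11.187853332112194
hinge 38 [1.4 1.8]
tab 38 [0.1 0.8]
lid_top 38 [-1.6 -0.6]
push_peg 38 [ 1.  -1.7]
hinge 39 [-1.7 -0.4]
tab 39 [-0.2  1.1]
lid_top 39 [2.  0.3]
push_peg 39 [-0.5  0.7]
hinge 40 [-0.2  0.3]
tab 40 [-0.2  1.6]
lid_top 40 [ 2.8 -0.7]
push_peg 40 [ 0.7 -0.4]
20.55 [0.3907 0.3165 0.2478]
```

View pics/final.png

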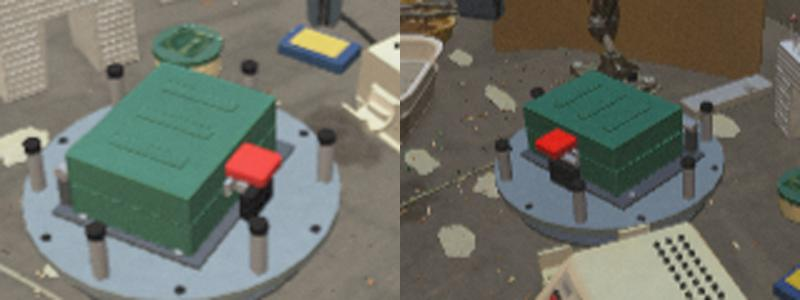

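apply_moves([
  [[0,0,0,0,0,0,1],[0,0,0,0,0,0,1],[0,0,0,0,0,0,1],[0,0,0,0,0,0,1],[0,0,0,0,0,0,1]],
])

```text
t: 21.18
tool_pos: [0.3907, 0.3165, 0.2479]
tcp_rot: [-0.0, 0.423, 0.906, -0.0]
force: [0.5, 0.2, 0.0]
gripper_width: -0.0
finger_force: 0.0
```

```bash
python3 fin.py | head -1
```

```text
yaw 17.362794523318268 turn 62.36279452331827 [ 0.303   0.0036 -0.0439  0.0009  0.0017] 143.09757814251748
```

The final view shows the nest shut with its edges meeting, the tab at (252,165) left and (556,143) right, the table turned one step, and the tin and case untouched.

```bash
python3 -c "
from rig import arm; print(arm.hand_in())"
```

```text
the job is handed in; nothing more can be done
None
```

I closed the nest and felt its catch snap, then pushed the table one position counter-clockwise. It measured about 60° round, standing still. The tin and case look untouched, and I handed the job in at about 21 s. While lining up the tab, the fingers pressed the lid's front edge with about 30 N for a moment, so the dowels went in less gently than you asked.

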